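# Load the filter cassette in reverse order

### The arm

A 7-joint arm with a two-finger parallel gripper is mounted at the origin on the work surface. World frame = base frame: x ahead of the robot, y to its left, z up, the work surface at z = 0. Lengths are in m, angles in rad, forces in N, time in s.
With the tool pointing down it reaches from about 0.4 to 0.85 m from the base axis. Payload 10.4 kg.
Tool frame: the origin (TCP) lies midway between the tips of the shut fingers; the grasp point (between the pads) lies 19 mm behind it; y points along the fingers, x is the direction in which the jaws open and shut, and the axes are right-handed (so a half turn about y gives the same grasp; the last joint's range is limited). The gripper opens to 87 mm and grips with 3 to 60 N. Pads are 19 mm wide; open, the fingers measure 117 mm over their backs; the gripper's body (75 mm by 190 mm) begins 51 mm behind the grasp point.
Start: joints at [-1.306, 0.332, -0.065, 1.46, 0.022, 1.35, -0.088], TCP at [0.177, 0.599, 0.223] pointing down, gripper open.
Joint ranges: [-2.6, 2.6], [-0.5, 2.12], [-1.47, 1.34], [0.16, 2.42], [-1.27, 4.41], [0.06, 2.06], [-2.6, 2.6]. Speed limits (rad/s): [2.22, 2.22, 2.79, 2.79, 3.14, 3.14, 3.14].

### API

Orientations are given as a unit quaternion [x, y, z, w].
In Python, from bench import * gives the robot as it stands.
- The arm moves only by the tool jog_arm, never from a script. Its argument "commands" is a list of rows, each an object with "translation": the shift along the world's x, y, z in mm, a list of three; "twist": the turn about the world's z in rad. A call has 1 to 20 rows; each row shifts and turns the commanded pose from where the row before left it; what a row does not reach is not made up. A row lasts 1/10 s, in which the tool goes at most 50 mm and 8.59 degrees, less where a joint would pass 70% of its speed; a pose out of reach is approached as far as the arm can. A call is refused whole if a number of a shift passes 50 or a number of a turn 0.15, either way. A call with a gripper value outside its range is refused whole. "grip" is the closure, from 0 (fully open) to 1 (shut), set as the call begins (left out, the last holds). The fingers move at their own pace and stop on an object; "grip_force" is the grip in N (left out, the last holds). Time passes only in rows, so rows that do not move let the fingers close. It gives the time, the measured TCP pose, the force and the opening at its end, in the units of the state.
- read_state(): the state, without advancing time (a new reading comes with each control period).
- camera(name): name is "scene" or "top"; returns a dict with "img" (384x512x3 uint8, red, green, blue), "fx", "fy", "cx", "cy" (pixels), "dist" ([k1, k2, p1, p2, k3] as OpenCV has them; the pictures are not rectified), "cam_to_world" (4x4, takes a point from camera to world coordinates). Camera axes: x right, y down, z forward; pixel columns grow to the right and rows downward; lengths in m; the calibration is good to about 2 mm. A picture is of the moment at which its call begins. There is no depth.
- close_job(): hands the job in, once; it reports no verdict.
The state is a dict: "time": time; "joint_positions": joint angles; "joint_vel": joint speeds; "joint_torque": joint torques, N m; "ee_pos": TCP position; "eef_rot": TCP orientation; "ft_force": force on the tool from outside, world axes, zero at the start; "torque": the same for the moment, N m; "width": finger opening in m.
Only numpy, scipy, OpenCV 4.12 (cv2) and the standard library are available. Lean on these libraries where they do the work, as an engineer would, in place of code of your own. Each camera call takes 0.05 s, during which the arm holds its last target.

### The job

Move the four filter tubes from the cradles of the storage carrier into the blue cassette, one to a bay, in reverse order: the tube that stands nearest the carrier's orange end block goes into the cassette bay farthest from the cassette's orange end block, the next one beside it, and so on, so that the last goes next to the orange block. Leave each one standing upright on its bay's floor, and do not tip any over on the way.

Things in the scene. Friction and masses are not known exactly. Their poses are not given: they have to be found in the camera images.
- filter_red: Loose filter tube: upright black cylinder, 36 mm in diameter and 60 mm tall, about 100 g, with a red glass disc on its top and a red band near the top. Origin: centre of its underside, z up. At the start it stands in the red-tabbed cradle on the carrier, its underside 8 mm above the table.
- filter_yellow: Loose filter tube: upright black cylinder, 36 mm in diameter and 60 mm tall, about 100 g, with a yellow glass disc on its top and a yellow band near the top. Origin: centre of its underside, z up. At the start it stands in the yellow-tabbed cradle on the carrier, its underside 8 mm above the table.
- filter_green: Loose filter tube: upright black cylinder, 36 mm in diameter and 60 mm tall, about 100 g, with a green glass disc on its top and a green band near the top. Origin: centre of its underside, z up. At the start it stands in the green-tabbed cradle on the carrier, its underside 8 mm above the table.
- filter_blue: Loose filter tube: upright black cylinder, 36 mm in diameter and 60 mm tall, about 100 g, with a blue glass disc on its top and a blue band near the top. Origin: centre of its underside, z up. At the start it stands in the blue-tabbed cradle on the carrier, its underside 8 mm above the table.
- cradle_red: Fixed grey open cradle with a red tab along its +y side; the red filter stands in it at the start. 54 mm along the row (x), 58 mm across, floor 4 mm and walls 2 mm thick, rim 18 mm above the table. Origin: centre of its underside, 4 mm above the table; axes as the carrier's. The order of the four cradles in the row differs every time.
- cradle_yellow: Fixed grey open cradle with a yellow tab along its +y side; the yellow filter stands in it at the start. 54 mm along the row (x), 58 mm across, floor 4 mm and walls 2 mm thick, rim 18 mm above the table. Origin: centre of its underside, 4 mm above the table; axes as the carrier's. The order of the four cradles in the row differs every time.
- cradle_green: Fixed grey open cradle with a green tab along its +y side; the green filter stands in it at the start. 54 mm along the row (x), 58 mm across, floor 4 mm and walls 2 mm thick, rim 18 mm above the table. Origin: centre of its underside, 4 mm above the table; axes as the carrier's. The order of the four cradles in the row differs every time.
- cradle_blue: Fixed grey open cradle with a blue tab along its +y side; the blue filter stands in it at the start. 54 mm along the row (x), 58 mm across, floor 4 mm and walls 2 mm thick, rim 18 mm above the table. Origin: centre of its underside, 4 mm above the table; axes as the carrier's. The order of the four cradles in the row differs every time.
- carrier: Storage carrier: dark steel plate fixed to the table, 252 x 92 x 4 mm, bearing the four cradles in a row along its x axis, centred at x = -84, -28, 28 and 84 mm, y = 0. An orange end block, 20 x 92 mm, 26 mm tall, stands at its -x end (x = -124 mm). Origin: on the table under the middle of the row. Left or right of the cassette, yaw varies.
- cassette: Blue rack fixed to the table, empty at first, four open bays in a row along its x axis: centres at x = -84, -28, 28 and 84 mm, y = 0; each 52 (x) by 54 mm (y) inside, floor 6 mm and wall tops 16 mm above the table, walls 4 mm thick. An orange end block, 20 x 92 mm, 26 mm tall, stands at its -x end (x = -124 mm). Origin: on the table under the middle of the row, z up.

How it is judged:
At the end, for the whole second after the job is handed in: Each filter stands in its own cassette bay, in the reverse of the cradles' order from the orange block: within 12 mm of the bay centre along the row, 13 mm across, underside within 3 mm of the bay floor, tilted under 0.1 rad, at rest (under 0.02 m/s, 0.3 rad/s) (((x of cradle_red in the frame of carrier between -0.104 and -0.064 m and x of filter_red in the frame of cassette between 0.072 and 0.096 m) or (x of cradle_red in the frame of carrier between -0.048 and -0.008 m and x of filter_red in the frame of cassette between 0.016 and 0.04 m) or (x of cradle_red in the frame of carrier between 0.008 and 0.048 m and x of filter_red in the frame of cassette between -0.04 and -0.016 m) or (x of cradle_red in the frame of carrier between 0.064 and 0.104 m and x of filter_red in the frame of cassette between -0.096 and -0.072 m)) and y of filter_red in the frame of cassette between -0.013 and 0.013 m and z of filter_red in the frame of cassette between 0.003 and 0.009 m and angle between each of filter_red, filter_yellow, filter_green, filter_blue's own z axis and vertical below 0.1 rad and linear speed of each of filter_red, filter_yellow, filter_green, filter_blue below 0.02 m/s and angular speed of each of filter_red, filter_yellow, filter_green, filter_blue below 0.3 rad/s and ((x of cradle_yellow in the frame of carrier between -0.104 and -0.064 m and x of filter_yellow in the frame of cassette between 0.072 and 0.096 m) or (x of cradle_yellow in the frame of carrier between -0.048 and -0.008 m and x of filter_yellow in the frame of cassette between 0.016 and 0.04 m) or (x of cradle_yellow in the frame of carrier between 0.008 and 0.048 m and x of filter_yellow in the frame of cassette between -0.04 and -0.016 m) or (x of cradle_yellow in the frame of carrier between 0.064 and 0.104 m and x of filter_yellow in the frame of cassette between -0.096 and -0.072 m)) and y of filter_yellow in the frame of cassette between -0.013 and 0.013 m and z of filter_yellow in the frame of cassette between 0.003 and 0.009 m and ((x of cradle_green in the frame of carrier between -0.104 and -0.064 m and x of filter_green in the frame of cassette between 0.072 and 0.096 m) or (x of cradle_green in the frame of carrier between -0.048 and -0.008 m and x of filter_green in the frame of cassette between 0.016 and 0.04 m) or (x of cradle_green in the frame of carrier between 0.008 and 0.048 m and x of filter_green in the frame of cassette between -0.04 and -0.016 m) or (x of cradle_green in the frame of carrier between 0.064 and 0.104 m and x of filter_green in the frame of cassette between -0.096 and -0.072 m)) and y of filter_green in the frame of cassette between -0.013 and 0.013 m and z of filter_green in the frame of cassette between 0.003 and 0.009 m and ((x of cradle_blue in the frame of carrier between -0.104 and -0.064 m and x of filter_blue in the frame of cassette between 0.072 and 0.096 m) or (x of cradle_blue in the frame of carrier between -0.048 and -0.008 m and x of filter_blue in the frame of cassette between 0.016 and 0.04 m) or (x of cradle_blue in the frame of carrier between 0.008 and 0.048 m and x of filter_blue in the frame of cassette between -0.04 and -0.016 m) or (x of cradle_blue in the frame of carrier between 0.064 and 0.104 m and x of filter_blue in the frame of cassette between -0.096 and -0.072 m)) and y of filter_blue in the frame of cassette between -0.013 and 0.013 m and z of filter_blue in the frame of cassette between 0.003 and 0.009 m); the robot touches nothing.
It fails at once if a filter tube is tipped over (more than 0.7 rad) (angle between any of filter_red, filter_yellow, filter_green, filter_blue's own z axis and vertical above 0.7 rad).
It also fails if it takes over 102 s, if anything falls off the work surface, if the arm or the gripper's body presses on something with over 40 N, if the wrist force passes 120 N, or if a joint passes its speed limit or range.

## Working session

There is one attempt and no reset: what is moved stays moved. The work goes in short steps, Python scripts to look and compute and a tool call to move; the robot and the scene stay as the last step left them, time stands still between calls to the robot, and variables do not carry over. Pictures are saved under pics/ and viewed, and the job is handed in when it is done.

Besides the shell and the picture viewer there is one more tool, called as name(argument=value, ...) on one line, values as JSON. jog_arm: Moves the arm, as the interface text tells. Its arguments: {"type":"object","properties":{"commands":{"type":"array"},"grip":{"type":"number"},"grip_force":{"type":"number"}},"required":["commands"]}

```bash
mkdir -p pics; ls
python3 - <<'E'
from bench import *
import cv2
s=read_state(); print(s['time'],s['ee_pos'],s['eef_rot'],s['width'])
for n in ("top","scene"):
    c=camera(n); cv2.imwrite(f"pics/{n}0.png",cv2.cvtColor(c["img"],cv2.COLOR_RGB2BGR))
    print(n,c["fx"],c["cx"],c["cy"],c["dist"],c["cam_to_world"])
E
```

```text
pics
0.0 [0.17730204 0.59891775 0.22176374] [ 0.56684396  0.42274343 -0.42350634 -0.56623166] 0.08704092681947519
top 445.25096729706036 267.02277816444894 187.406900399714 [-0.10463776  0.          0.          0.          0.        ] [[-0.01069543 -0.98033244  0.19706324  0.35515672]
 [-0.99961868  0.01549965  0.02285287 -0.03983412]
 [-0.02545783 -0.19674368 -0.98012439  1.03858609]
 [ 0.          0.          0.          1.        ]]
scene 356.4312869642607 251.63574448922907 186.4391851452623 [-0.02304296  0.          0.          0.          0.        ] [[ 0.61226775  0.54044919 -0.57709868  0.96058091]
 [ 0.79062312 -0.42457495  0.44119292 -0.33560844]
 [-0.00657929 -0.72639575 -0.68724517  0.50718763]
 [ 0.          0.          0.          1.        ]]
```

View pics/top0.png

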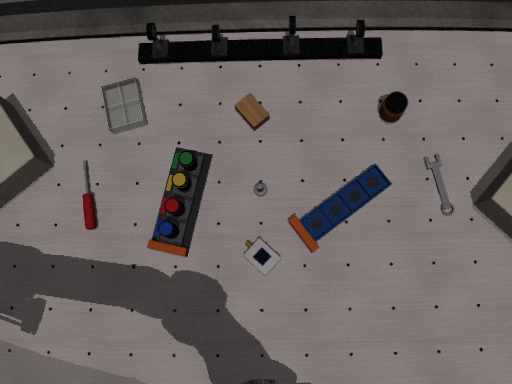

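View pics/scene0.png

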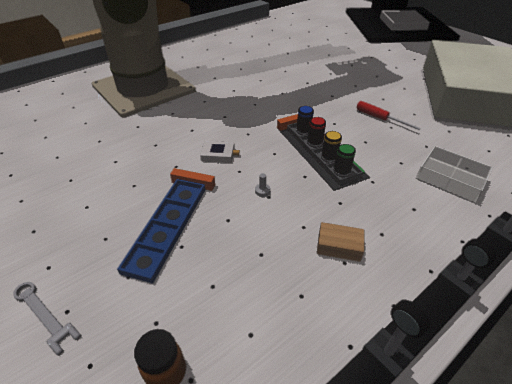

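```bash
cat > h.py <<'E'
from bench import *
import cv2, numpy as np
from scipy.spatial.transform import Rotation as R
def K(c): return np.array([[c["fx"],0,c["cx"]],[0,c["fy"],c["cy"]],[0,0,1.]])
def back(c,px,z):
    p=cv2.undistortPoints(np.array(px,float).reshape(-1,1,2),K(c),np.array(c["dist"]))[:,0]
    M=c["cam_to_world"]; d=np.c_[p,np.ones(len(p))]@M[:3,:3].T; o=M[:3,3]
    return o+d*((z-o[2])/d[:,2])[:,None]
def proj(c,P):
    M=np.linalg.inv(c["cam_to_world"]); rv=cv2.Rodrigues(M[:3,:3])[0]
    return cv2.projectPoints(np.array(P,float).reshape(-1,1,3),rv,M[:3,3],K(c),np.array(c["dist"]))[0][:,0]
def discs(c,z,roi,smin=150,vmin=70):
    hsv=cv2.cvtColor(c["img"],cv2.COLOR_RGB2HSV); H,S,V=cv2.split(hsv); out={}
    x0,y0,x1,y1=roi; box=np.zeros(H.shape,bool); box[y0:y1,x0:x1]=1
    for n,(a,b) in dict(yellow=(18,35),green=(45,85),blue=(100,130),red=(0,8)).items():
        m=(H>=a)&(H<=b)&(S>smin)&(V>vmin)&box
        k,l,st,ce=cv2.connectedComponentsWithStats(m.astype(np.uint8))
        out[n]=[(st[i,4],ce[i].round(1),st[i,:4],back(c,[ce[i]],z)[0].round(4)) for i in range(1,k) if st[i,4]>20]
    return out
def block(c,roi,z,a=5,b=15):
    hsv=cv2.cvtColor(c["img"],cv2.COLOR_RGB2HSV); H,S,V=cv2.split(hsv)
    m=((H>=a)&(H<=b)&(S>170)&(V>100)).astype(np.uint8)
    x0,y0,x1,y1=roi; mm=np.zeros_like(m); mm[y0:y1,x0:x1]=m[y0:y1,x0:x1]
    return mm
E
python3 - <<'E'
from h import *
t=camera("top"); s=camera("scene")
for n,r in discs(t,.068,(140,140,220,262)).items(): print("top",n,r)
for n,r in discs(s,.068,(270,95,370,190)).items(): print("sc",n,r)
a=cv2.resize(t["img"][140:262,140:220],None,fx=4.8,fy=4.8,interpolation=cv2.INTER_CUBIC)
b=cv2.resize(t["img"][150:262,280:400],None,fx=4.8,fy=4.8,interpolation=cv2.INTER_CUBIC)
cv2.imwrite("pics/za.png",a[:,:,::-1]);cv2.imwrite("pics/zb.png",b[:,:,::-1])
b=cv2.resize(s["img"][165:280,115:220],None,fx=4.8,fy=4.8,interpolation=cv2.INTER_CUBIC)
cv2.imwrite("pics/zc.png",b[:,:,::-1])
E
```

```text
top yellow [(np.int32(130), array([178.8, 179. ]), array([173, 173,  13,  13], dtype=int32), array([0.5729, 0.1814, 0.068 ])), (np.int32(62), array([168.9, 183. ]), array([166, 175,   7,  16], dtype=int32), array([0.5639, 0.2038, 0.068 ]))]
top green [(np.int32(51), array([175.1, 160.4]), array([172, 153,   7,  15], dtype=int32), array([0.6163, 0.1912, 0.068 ])), (np.int32(108), array([185.1, 157.7]), array([180, 152,  12,  12], dtype=int32), array([0.6222, 0.1685, 0.068 ]))]
top blue [(np.int32(52), array([156.7, 228.4]), array([154, 220,   8,  17], dtype=int32), array([0.4616, 0.2282, 0.068 ])), (np.int32(131), array([165.2, 228.1]), array([159, 222,  13,  13], dtype=int32), array([0.4622, 0.2089, 0.068 ]))]
top red [(np.int32(172), array([168.7, 205.1]), array([160, 197,  18,  17], dtype=int32), array([0.5135, 0.2026, 0.068 ]))]
sc yellow [(np.int32(89), array([332.9, 135.1]), array([326, 131,  15,   9], dtype=int32), array([0.5731, 0.178 , 0.068 ]))]
sc green []
sc blue [(np.int32(66), array([305.6, 109.1]), array([300, 106,  12,   7], dtype=int32), array([0.4622, 0.2054, 0.068 ]))]
sc red [(np.int32(69), array([364. , 105.5]), array([358, 102,  12,   9], dtype=int32), array([0.5357, 0.3252, 0.068 ])), (np.int32(22), array([286.1, 119.5]), array([281, 117,  11,   6], dtype=int32), array([0.467 , 0.1405, 0.068 ])), (np.int32(78), array([317.7, 120.7]), array([311, 117,  14,   8], dtype=int32), array([0.5141, 0.1925, 0.068 ]))]
```

View pics/za.png

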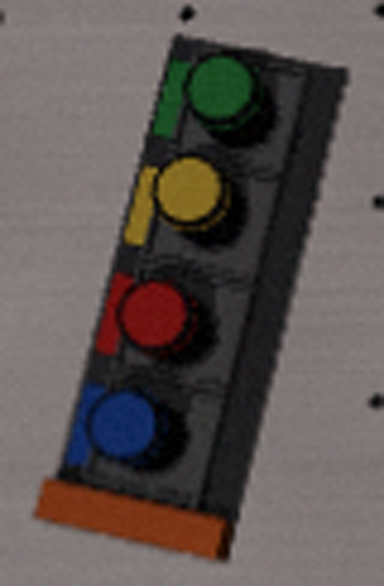

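View pics/zb.png

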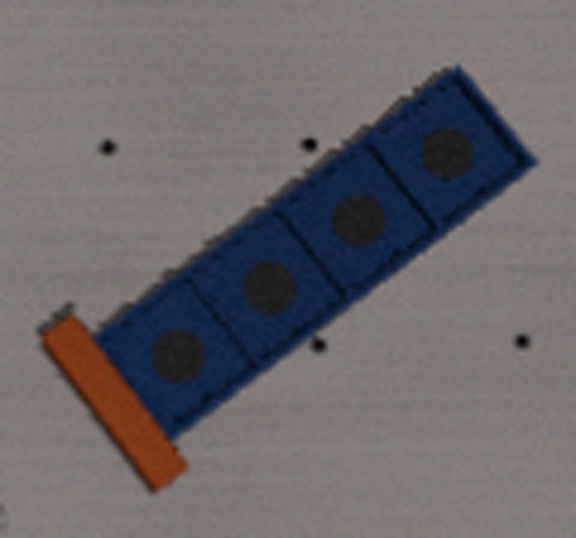

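View pics/zc.png

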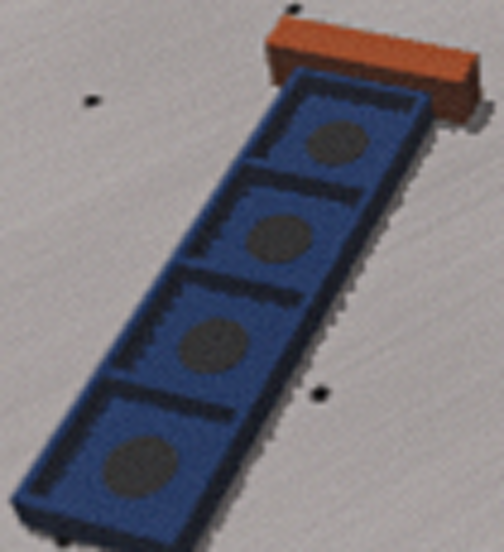

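Run:
```python
from h import *
t=camera("top"); s=camera("scene")
f=lambda p,x0,y0:[((a+.5)/4.8-.5+x0,(b+.5)/4.8-.5+y0) for a,b in p]
T=back(t,f([(122,425),(153,314),(190,188),(220,87)],140,140),.068)
print(T.round(4))
bt=back(t,f([(178,355),(269,288),(358,220),(447,153)],280,150),.006)
bs=back(s,f([(336,142),(279,238),(213,346),(140,466)],115,165),.006)
print(bt.round(4));print(bs.round(4));
m=(bt+bs)/2
for P in (T,m):
    d=P[3]-P[0]; print("len",np.linalg.norm(d[:2]),"yaw",np.arctan2(d[1],d[0]), "spacings",np.linalg.norm(np.diff(P,axis=0),axis=1))
    k=np.arange(4)*.056-.084; u=d[:2]/np.linalg.norm(d[:2]); print((P[:,:2].mean(0)+k[:,None]*u).round(4))
# disc sizes in scene: view crop
b=cv2.resize(s["img"][98:190,270:370],None,fx=5,fy=5,interpolation=cv2.INTER_CUBIC); cv2.imwrite("pics/zd.png",b[:,:,::-1])
st=read_state(); Rm=R.from_quat(st['eef_rot']).as_matrix(); print(Rm.round(3)); print(st['time'],"jaw",np.arctan2(Rm[1,0],Rm[0,0]))
```

```text
[[0.462  0.2093 0.068 ]
 [0.5136 0.1963 0.068 ]
 [0.5733 0.1806 0.068 ]
 [0.6221 0.1677 0.068 ]]
[[ 0.4752 -0.1304  0.006 ]
 [ 0.5073 -0.1758  0.006 ]
 [ 0.5402 -0.2209  0.006 ]
 [ 0.5731 -0.2667  0.006 ]]
[[ 0.4746 -0.1334  0.006 ]
 [ 0.5078 -0.1784  0.006 ]
 [ 0.5407 -0.2242  0.006 ]
 [ 0.5732 -0.2692  0.006 ]]
len 0.16540894962789002 yaw -0.2547312372719921 spacings [0.05321701 0.06171574 0.0504786 ]
[[0.4615 0.2096]
 [0.5156 0.1955]
 [0.5698 0.1814]
 [0.624  0.1673]]
len 0.1678463626296955 yaw -0.9449388270255346 spacings [0.05577857 0.05610689 0.05596108]
[[ 0.4748 -0.1318]
 [ 0.5076 -0.1772]
 [ 0.5404 -0.2226]
 [ 0.5732 -0.2679]]
[[ 0.284 -0.    -0.959]
 [ 0.959 -0.     0.284]
 [-0.    -1.     0.   ]]
0.3 jaw 1.2830182663851788
```

View pics/zd.png

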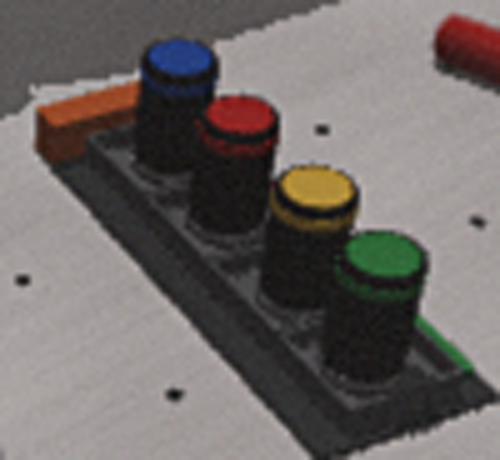

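jog_arm(commands=[{"translation":[20,-28,0],"twist":0.033},{"translation":[20,-28,0],"twist":0},{"translation":[20,-28,0],"twist":0},{"translation":[20,-28,0],"twist":0},{"translation":[20,-28,0],"twist":0},{"translation":[20,-28,0],"twist":0},{"translation":[20,-28,0],"twist":0},{"translation":[20,-28,-10],"twist":0},{"translation":[20,-28,-10],"twist":0},{"translation":[20,-28,-10],"twist":0},{"translation":[20,-28,-10],"twist":0},{"translation":[20,-28,-10],"twist":0},{"translation":[20,-28,-10],"twist":0},{"translation":[20,-28,-10],"twist":0},{"translation":[5,0,0],"twist":0},{"translation":[0,0,0],"twist":0},{"translation":[0,0,0],"twist":0}], grip=0)

```text
time: 2.0
ee_pos: [0.4619, 0.2085, 0.1528]
eef_rot: [-0.559, -0.433, 0.433, 0.559]
ft_force: [-0.4, 1.2, 0.7]
width: 0.0871
```

jog_arm(commands=[{"translation":[0,-1,-20],"twist":0},{"translation":[0,0,-20],"twist":0},{"translation":[0,0,-20],"twist":0},{"translation":[0,0,-20],"twist":0},{"translation":[0,0,-20],"twist":0},{"translation":[0,0,-20],"twist":0},{"translation":[0,0,0],"twist":0},{"translation":[0,0,0],"twist":0}])

```text
time: 2.8
ee_pos: [0.4621, 0.2073, 0.0331]
eef_rot: [-0.559, -0.433, 0.433, 0.559]
ft_force: [0.2, -0.4, 0.1]
width: 0.087
```

Run:
```python
from h import *
s=camera("scene")
b=cv2.resize(s["img"][70:200,240:390],None,fx=4,fy=4,interpolation=cv2.INTER_CUBIC); cv2.imwrite("pics/g1.png",b[:,:,::-1])
```

```text
(no output)
```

View pics/g1.png

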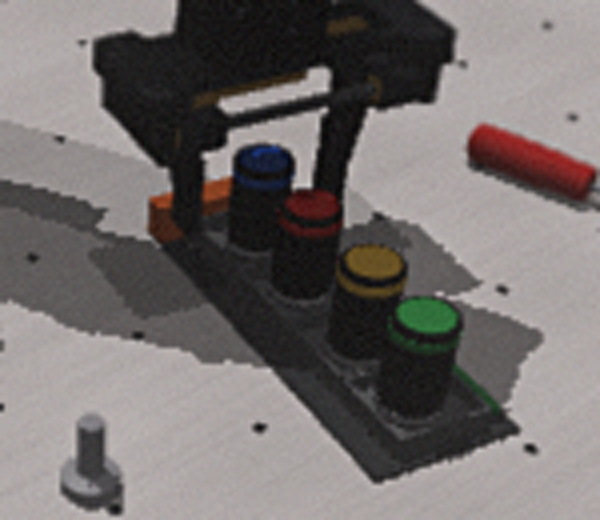

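The fingers straddle the blue tube (about (263,165) in the crop), one on each side of the row. Closing now.

jog_arm(commands=[{"translation":[0,0,0],"twist":0},{"translation":[0,0,0],"twist":0},{"translation":[0,0,0],"twist":0},{"translation":[0,0,0],"twist":0},{"translation":[0,0,0],"twist":0},{"translation":[0,0,0],"twist":0},{"translation":[0,0,0],"twist":0},{"translation":[0,0,0],"twist":0},{"translation":[0,0,0],"twist":0},{"translation":[0,0,0],"twist":0}], grip=1, grip_force=20)

```text
time: 3.85
ee_pos: [0.4624, 0.2064, 0.0326]
eef_rot: [-0.559, -0.432, 0.432, 0.559]
ft_force: [0.2, -0.3, -0.5]
width: 0.0355
```

jog_arm(commands=[{"translation":[0,0,10],"twist":0},{"translation":[0,0,25],"twist":0},{"translation":[0,0,30],"twist":0},{"translation":[0,0,30],"twist":0},{"translation":[0,0,25],"twist":0},{"translation":[0,0,0],"twist":0}])

```text
time: 4.45
ee_pos: [0.4641, 0.2071, 0.1567]
eef_rot: [0.56, 0.434, -0.43, -0.559]
ft_force: [0.5, -0.6, -1.7]
width: 0.0357
```

jog_arm(commands=[{"translation":[3,-12,0],"twist":0},{"translation":[6,-25,0],"twist":-0.046},{"translation":[6,-25,0],"twist":-0.046},{"translation":[6,-25,0],"twist":-0.046},{"translation":[6,-25,0],"twist":-0.046},{"translation":[6,-25,0],"twist":-0.046},{"translation":[6,-25,0],"twist":-0.046},{"translation":[6,-25,0],"twist":-0.046},{"translation":[6,-25,0],"twist":-0.046},{"translation":[6,-25,0],"twist":-0.046},{"translation":[6,-25,0],"twist":-0.046},{"translation":[6,-25,0],"twist":-0.046},{"translation":[6,-25,0],"twist":-0.046},{"translation":[6,-25,0],"twist":-0.046},{"translation":[6,-25,0],"twist":-0.046},{"translation":[6,-25,0],"twist":-0.046},{"translation":[6,-25,0],"twist":0},{"translation":[6,-25,0],"twist":0},{"translation":[6,-25,0],"twist":0},{"translation":[3,-13,0],"twist":0}])

```text
time: 6.45
ee_pos: [0.5759, -0.2722, 0.1524]
eef_rot: [0.674, 0.216, -0.217, -0.673]
ft_force: [-0.3, 0.2, -0.4]
width: 0.0352
```

jog_arm(commands=[{"translation":[0,0,-20],"twist":0},{"translation":[0,0,-20],"twist":0},{"translation":[0,0,0],"twist":0},{"translation":[0,0,0],"twist":0}])

```text
time: 6.85
ee_pos: [0.5763, -0.2688, 0.1128]
eef_rot: [-0.673, -0.217, 0.218, 0.673]
ft_force: [-0.4, 0.9, 0.2]
width: 0.0356
```

Run:
```python
from h import *
for n,r in (("scene",(60,120,260,300)),("top",(270,120,410,270))):
    s=camera(n); x0,y0,x1,y1=r
    b=cv2.resize(s["img"][y0:y1,x0:x1],None,fx=3,fy=3,interpolation=cv2.INTER_CUBIC); cv2.imwrite(f"pics/p1{n}.png",b[:,:,::-1])
```

```text
(no output)
```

View pics/p1scene.png

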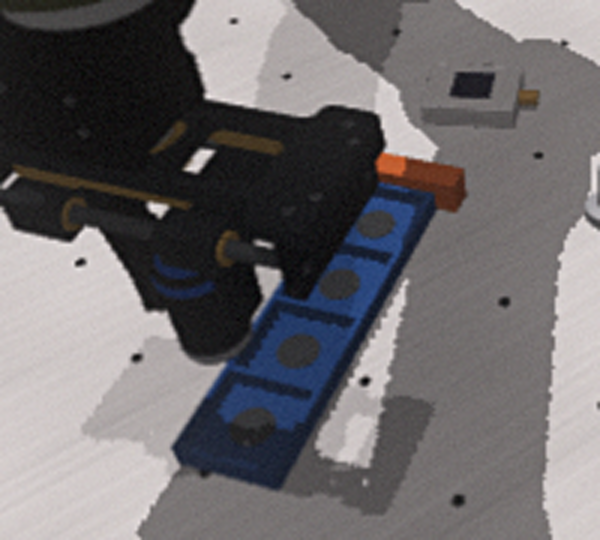

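jog_arm(commands=[{"translation":[-3,0,-15],"twist":0},{"translation":[0,0,-20],"twist":0},{"translation":[0,0,-20],"twist":0},{"translation":[0,0,-15],"twist":0},{"translation":[0,0,-6],"twist":0},{"translation":[0,0,-5],"twist":0},{"translation":[0,0,0],"twist":0},{"translation":[0,0,0],"twist":0},{"translation":[0,0,0],"twist":0}])

```text
time: 7.85
ee_pos: [0.5738, -0.2689, 0.0323]
eef_rot: [0.673, 0.218, -0.217, -0.673]
ft_force: [-0.1, -0.1, -0.6]
width: 0.0354
```

jog_arm(commands=[{"translation":[0,0,-1],"twist":0},{"translation":[0,0,0],"twist":0},{"translation":[0,0,0],"twist":0}])

```text
time: 8.15
ee_pos: [0.5735, -0.2686, 0.0307]
eef_rot: [0.673, 0.218, -0.218, -0.673]
ft_force: [0.3, -0.2, -0.2]
width: 0.035
```

jog_arm(commands=[{"translation":[0,0,0],"twist":0},{"translation":[0,0,0],"twist":0},{"translation":[0,0,0],"twist":0},{"translation":[0,0,0],"twist":0},{"translation":[0,0,0],"twist":0},{"translation":[0,0,0],"twist":0},{"translation":[0,0,0],"twist":0},{"translation":[0,0,0],"twist":0},{"translation":[0,0,0],"twist":0},{"translation":[0,0,0],"twist":0}], grip=0)

```text
time: 9.15
ee_pos: [0.5734, -0.2686, 0.0306]
eef_rot: [-0.673, -0.218, 0.218, 0.673]
ft_force: [0.3, 0.2, 0.5]
width: 0.0867
```

jog_arm(commands=[{"translation":[0,0,25],"twist":0},{"translation":[0,0,30],"twist":0},{"translation":[0,0,30],"twist":0},{"translation":[0,0,30],"twist":0},{"translation":[0,0,5],"twist":0}])

```text
time: 9.65
ee_pos: [0.5749, -0.2697, 0.1545]
eef_rot: [0.674, 0.219, -0.216, -0.672]
ft_force: [-0.1, 0.5, -0.2]
width: 0.087
```

Run:
```python
from h import *
for n,r in (("scene",(60,120,260,300)),):
    s=camera(n); x0,y0,x1,y1=r
    b=cv2.resize(s["img"][y0:y1,x0:x1],None,fx=3,fy=3,interpolation=cv2.INTER_CUBIC); cv2.imwrite(f"pics/q1{n}.png",b[:,:,::-1])
```

```text
(no output)
```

View pics/q1scene.png

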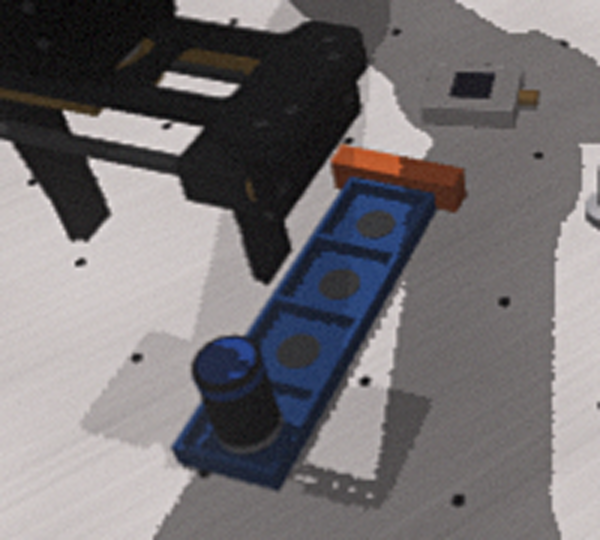

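jog_arm(commands=[{"translation":[-3,24,0],"twist":0},{"translation":[-3,24,0],"twist":0.046},{"translation":[-3,24,0],"twist":0.046},{"translation":[-3,24,0],"twist":0.046},{"translation":[-3,24,0],"twist":0.046},{"translation":[-3,24,0],"twist":0.046},{"translation":[-3,24,0],"twist":0.046},{"translation":[-3,24,0],"twist":0.046},{"translation":[-3,24,0],"twist":0.046},{"translation":[-3,24,0],"twist":0.046},{"translation":[-3,24,0],"twist":0.046},{"translation":[-3,24,0],"twist":0.046},{"translation":[-3,24,0],"twist":0.046},{"translation":[-3,24,0],"twist":0.046},{"translation":[-3,24,0],"twist":0.046},{"translation":[-3,24,0],"twist":0.046},{"translation":[-3,24,0],"twist":0},{"translation":[-3,24,0],"twist":0},{"translation":[-3,24,0],"twist":0},{"translation":[-2,7,0],"twist":0}])

```text
time: 11.7
ee_pos: [0.5135, 0.1981, 0.1504]
eef_rot: [-0.558, -0.434, 0.434, 0.559]
ft_force: [0.5, 0.8, -0.1]
width: 0.0869
```

jog_arm(commands=[{"translation":[0,0,-20],"twist":0},{"translation":[0,0,0],"twist":0},{"translation":[0,0,0],"twist":0}])

```text
time: 12.0
ee_pos: [0.5143, 0.1937, 0.1306]
eef_rot: [0.56, 0.432, -0.433, -0.56]
ft_force: [0.5, -0.3, 0.0]
width: 0.0877
```

The picture shows the blue tube upright in the farthest bay, with its base at about (248,430) in the crop, covering the bay's dot. The gripper is now over red: target (513.8,194.5), measured (514.3,193.7).

jog_arm(commands=[{"translation":[0,1,-20],"twist":0},{"translation":[0,0,-25],"twist":0},{"translation":[0,0,-25],"twist":0},{"translation":[0,0,-20],"twist":0},{"translation":[0,0,-8],"twist":0},{"translation":[0,0,0],"twist":0},{"translation":[0,0,0],"twist":0}])

```text
time: 12.7
ee_pos: [0.5152, 0.1954, 0.0338]
eef_rot: [0.56, 0.433, -0.432, -0.559]
ft_force: [-0.2, 0.6, -0.4]
width: 0.0871
```

jog_arm(commands=[{"translation":[0,0,0],"twist":0},{"translation":[0,0,0],"twist":0},{"translation":[0,0,0],"twist":0},{"translation":[0,0,0],"twist":0},{"translation":[0,0,0],"twist":0},{"translation":[0,0,0],"twist":0},{"translation":[0,0,0],"twist":0},{"translation":[0,0,0],"twist":0},{"translation":[0,0,0],"twist":0},{"translation":[0,0,0],"twist":0}], grip=1)

```text
time: 13.7
ee_pos: [0.5143, 0.1953, 0.0325]
eef_rot: [-0.559, -0.432, 0.432, 0.56]
ft_force: [-0.8, 0.8, -0.5]
width: 0.0356
```

jog_arm(commands=[{"translation":[0,0,10],"twist":0},{"translation":[0,0,25],"twist":0},{"translation":[0,0,30],"twist":0},{"translation":[0,0,30],"twist":0},{"translation":[0,0,25],"twist":0},{"translation":[0,0,0],"twist":0}])

```text
time: 14.3
ee_pos: [0.5163, 0.196, 0.1568]
eef_rot: [0.56, 0.435, -0.43, -0.559]
ft_force: [1.1, -0.6, -0.8]
width: 0.0355
```

jog_arm(commands=[{"translation":[1,-22,0],"twist":0},{"translation":[1.4,-22,0],"twist":-0.046},{"translation":[1.4,-22,0],"twist":-0.046},{"translation":[1.4,-22,0],"twist":-0.046},{"translation":[1.4,-22,0],"twist":-0.046},{"translation":[1.4,-22,0],"twist":-0.046},{"translation":[1.4,-22,0],"twist":-0.046},{"translation":[1.4,-22,0],"twist":-0.046},{"translation":[1.4,-22,0],"twist":-0.046},{"translation":[1.4,-22,0],"twist":-0.046},{"translation":[1.4,-22,0],"twist":-0.046},{"translation":[1.4,-22,0],"twist":-0.046},{"translation":[1.4,-22,0],"twist":-0.046},{"translation":[1.4,-22,0],"twist":-0.046},{"translation":[1.4,-22,0],"twist":-0.046},{"translation":[1.4,-22,0],"twist":-0.046},{"translation":[1.4,-22,0],"twist":0},{"translation":[1.4,-22,0],"twist":0},{"translation":[1.4,-22,0],"twist":0},{"translation":[0,0,0],"twist":0}])

```text
time: 16.3
ee_pos: [0.5398, -0.2272, 0.1526]
eef_rot: [0.674, 0.215, -0.216, -0.673]
ft_force: [0.0, -0.6, -1.7]
width: 0.0358
```

jog_arm(commands=[{"translation":[0,0,-20],"twist":0},{"translation":[0,0,-20],"twist":0},{"translation":[0,0,0],"twist":0},{"translation":[0,0,0],"twist":0}])

```text
time: 16.7
ee_pos: [0.5406, -0.2227, 0.1128]
eef_rot: [-0.673, -0.217, 0.218, 0.673]
ft_force: [-0.3, 0.6, -1.6]
width: 0.0356
```

jog_arm(commands=[{"translation":[0,0,-15],"twist":0},{"translation":[0,0,-20],"twist":0},{"translation":[0,0,-20],"twist":0},{"translation":[0,0,-15],"twist":0},{"translation":[0,0,-6],"twist":0},{"translation":[0,0,-5],"twist":0},{"translation":[0,0,-1],"twist":0},{"translation":[0,0,0],"twist":0},{"translation":[0,0,0],"twist":0},{"translation":[0,0,0],"twist":0}])

```text
time: 17.7
ee_pos: [0.5409, -0.2227, 0.0311]
eef_rot: [0.673, 0.218, -0.217, -0.673]
ft_force: [-0.1, 0.3, -1.4]
width: 0.0353
```

jog_arm(commands=[{"translation":[0,0,0],"twist":0},{"translation":[0,0,0],"twist":0},{"translation":[0,0,0],"twist":0},{"translation":[0,0,0],"twist":0},{"translation":[0,0,0],"twist":0},{"translation":[0,0,0],"twist":0},{"translation":[0,0,0],"twist":0},{"translation":[0,0,0],"twist":0},{"translation":[0,0,0],"twist":0},{"translation":[0,0,0],"twist":0}], grip=0)

```text
time: 18.7
ee_pos: [0.5406, -0.2227, 0.0306]
eef_rot: [0.673, 0.218, -0.218, -0.673]
ft_force: [0.1, -0.3, 0.3]
width: 0.0867
```

jog_arm(commands=[{"translation":[0,0,25],"twist":0},{"translation":[0,0,30],"twist":0},{"translation":[0,0,30],"twist":0},{"translation":[0,0,30],"twist":0},{"translation":[0,0,5],"twist":0}])

```text
time: 19.2
ee_pos: [0.5422, -0.2235, 0.1542]
eef_rot: [0.674, 0.219, -0.216, -0.672]
ft_force: [0.0, -0.0, 0.3]
width: 0.0867
```

Run:
```python
from h import *
for n,r in (("scene",(60,120,260,300)),):
    s=camera(n); x0,y0,x1,y1=r
    b=cv2.resize(s["img"][y0:y1,x0:x1],None,fx=3,fy=3,interpolation=cv2.INTER_CUBIC); cv2.imwrite(f"pics/q2{n}.png",b[:,:,::-1])
```

```text
(no output)
```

View pics/q2scene.png

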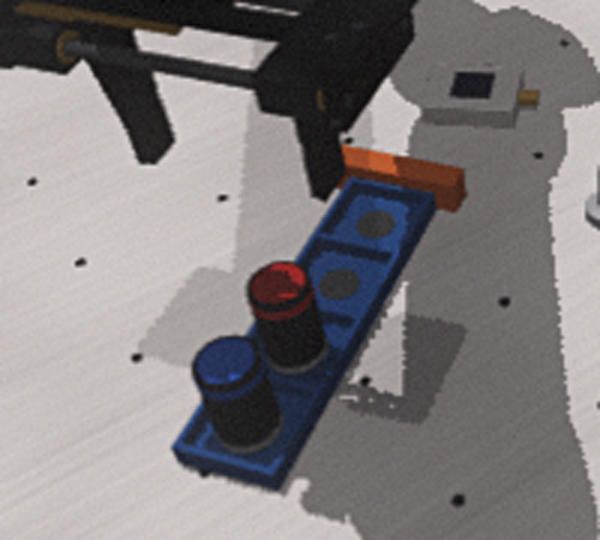

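Red stands upright in bay 3, with its base at about (297,352) in the crop. Yellow is next.

jog_arm(commands=[{"translation":[1.8,22,0],"twist":0},{"translation":[1.8,22.5,0],"twist":0.046},{"translation":[1.8,22.5,0],"twist":0.046},{"translation":[1.8,22.5,0],"twist":0.046},{"translation":[1.8,22.5,0],"twist":0.046},{"translation":[1.8,22.5,0],"twist":0.046},{"translation":[1.8,22.5,0],"twist":0.046},{"translation":[1.8,22.5,0],"twist":0.046},{"translation":[1.8,22.5,0],"twist":0.046},{"translation":[1.8,22,0],"twist":0.046},{"translation":[1.8,22,0],"twist":0.046},{"translation":[1.8,22,0],"twist":0.046},{"translation":[1.8,22,0],"twist":0.046},{"translation":[1.8,22.5,0],"twist":0.046},{"translation":[1.8,22.5,0],"twist":0.046},{"translation":[1.8,22.5,0],"twist":0.046},{"translation":[1.8,22.5,0],"twist":0},{"translation":[1.8,22.5,0],"twist":0},{"translation":[0,0,0],"twist":0}])

```text
time: 21.15
ee_pos: [0.5725, 0.1848, 0.1502]
eef_rot: [-0.558, -0.434, 0.434, 0.559]
ft_force: [0.6, 0.3, 0.1]
width: 0.0872
```

jog_arm(commands=[{"translation":[0,0,-20],"twist":0},{"translation":[0,0,0],"twist":0},{"translation":[0,0,0],"twist":0}])

```text
time: 21.45
ee_pos: [0.5728, 0.1796, 0.1306]
eef_rot: [-0.559, -0.432, 0.433, 0.559]
ft_force: [0.7, -0.3, 0.1]
width: 0.0869
```

Run:
```python
from h import *
s=camera("scene")
for n,r in discs(s,.068,(270,95,370,190),130,60).items(): print("sc",n,r)
b=cv2.resize(s["img"][70:200,240:390],None,fx=4,fy=4,interpolation=cv2.INTER_CUBIC); cv2.imwrite("pics/g3.png",b[:,:,::-1])
```

```text
sc yellow [(np.int32(77), array([332.9, 135.1]), array([327, 132,  13,   7], dtype=int32), array([0.5731, 0.1781, 0.068 ])), (np.int32(29), array([331.6, 141.8]), array([324, 138,  16,   6], dtype=int32), array([0.5877, 0.1585, 0.068 ]))]
sc green []
sc blue []
sc red [(np.int32(55), array([365.7, 106.6]), array([361, 102,   9,  10], dtype=int32), array([0.5417, 0.3243, 0.068 ])), (np.int32(133), array([288.5, 121.3]), array([277, 115,  29,  15], dtype=int32), array([0.4759, 0.1399, 0.068 ]))]
```

View pics/g3.png

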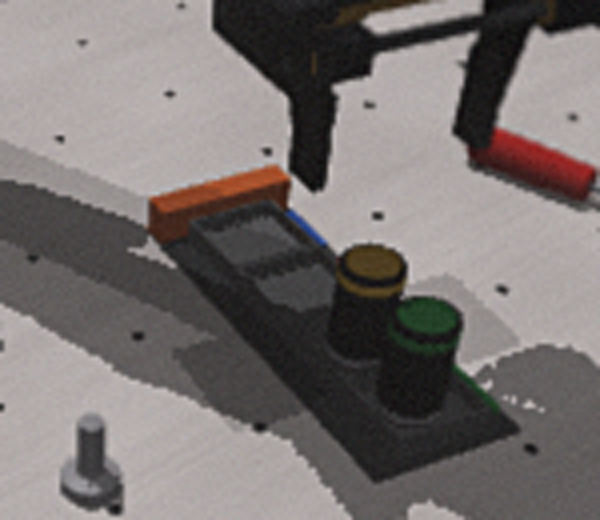

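Yellow (372,262 in the crop) and green (427,318) are undisturbed, and the yellow disc is still at its first measured position. Picking yellow.

jog_arm(commands=[{"translation":[0,0,-20],"twist":0},{"translation":[0,0,-25],"twist":0},{"translation":[0,0,-25],"twist":0},{"translation":[0,0,-20],"twist":0},{"translation":[0,0,-8],"twist":0},{"translation":[0,0,0],"twist":0},{"translation":[0,0,0],"twist":0}])

```text
time: 22.2
ee_pos: [0.5738, 0.18, 0.0338]
eef_rot: [0.56, 0.433, -0.432, -0.559]
ft_force: [1.2, -0.4, 0.3]
width: 0.0865
```

jog_arm(commands=[{"translation":[0,0,0],"twist":0},{"translation":[0,0,0],"twist":0},{"translation":[0,0,0],"twist":0},{"translation":[0,0,0],"twist":0},{"translation":[0,0,0],"twist":0},{"translation":[0,0,0],"twist":0},{"translation":[0,0,0],"twist":0},{"translation":[0,0,0],"twist":0},{"translation":[0,0,0],"twist":0},{"translation":[0,0,0],"twist":0}], grip=1)

```text
time: 23.2
ee_pos: [0.573, 0.1799, 0.0326]
eef_rot: [-0.559, -0.432, 0.432, 0.56]
ft_force: [0.6, 0.6, 0.0]
width: 0.0355
```

jog_arm(commands=[{"translation":[0,0,10],"twist":0},{"translation":[0,0,25],"twist":0},{"translation":[0,0,30],"twist":0},{"translation":[0,0,30],"twist":0},{"translation":[0,0,25],"twist":0},{"translation":[0,0,0],"twist":0}])

```text
time: 23.8
ee_pos: [0.575, 0.1802, 0.1571]
eef_rot: [0.56, 0.435, -0.43, -0.559]
ft_force: [-0.4, 0.6, -1.1]
width: 0.0355
```

jog_arm(commands=[{"translation":[-3,-21,0],"twist":0},{"translation":[-3.9,-21,0],"twist":-0.046},{"translation":[-3.9,-21,0],"twist":-0.046},{"translation":[-3.9,-21,0],"twist":-0.046},{"translation":[-3.9,-21,0],"twist":-0.046},{"translation":[-3.9,-21,0],"twist":-0.046},{"translation":[-3.9,-21,0],"twist":-0.046},{"translation":[-3.9,-21,0],"twist":-0.046},{"translation":[-3.9,-21,0],"twist":-0.046},{"translation":[-3.9,-21,0],"twist":-0.046},{"translation":[-3.9,-21,0],"twist":-0.046},{"translation":[-3.9,-21,0],"twist":-0.046},{"translation":[-3.9,-21,0],"twist":-0.046},{"translation":[-3.9,-21,0],"twist":-0.046},{"translation":[-3.9,-21,0],"twist":-0.046},{"translation":[-3.9,-21,0],"twist":-0.046},{"translation":[-3.9,-21,0],"twist":0},{"translation":[0,0,0],"twist":0}])

```text
time: 25.6
ee_pos: [0.5065, -0.1813, 0.1527]
eef_rot: [0.674, 0.216, -0.216, -0.673]
ft_force: [-0.1, 0.7, -1.5]
width: 0.0352
```

jog_arm(commands=[{"translation":[0,0,-20],"twist":0},{"translation":[0,0,-20],"twist":0},{"translation":[0,0,0],"twist":0},{"translation":[0,0,0],"twist":0}])

```text
time: 26.0
ee_pos: [0.5076, -0.1772, 0.1128]
eef_rot: [-0.673, -0.217, 0.218, 0.673]
ft_force: [-0.2, 0.1, -0.7]
width: 0.0353
```

jog_arm(commands=[{"translation":[0,0,-15],"twist":0},{"translation":[0,0,-20],"twist":0},{"translation":[0,0,-20],"twist":0},{"translation":[0,0,-15],"twist":0},{"translation":[0,0,-6],"twist":0},{"translation":[0,0,-5],"twist":0},{"translation":[0,0,-1],"twist":0},{"translation":[0,0,0],"twist":0},{"translation":[0,0,0],"twist":0},{"translation":[0,0,0],"twist":0}])

```text
time: 27.0
ee_pos: [0.5079, -0.1772, 0.0311]
eef_rot: [0.673, 0.218, -0.217, -0.673]
ft_force: [0.5, 0.8, -1.8]
width: 0.0356
```

jog_arm(commands=[{"translation":[0,0,0],"twist":0},{"translation":[0,0,0],"twist":0},{"translation":[0,0,0],"twist":0},{"translation":[0,0,0],"twist":0},{"translation":[0,0,0],"twist":0},{"translation":[0,0,0],"twist":0},{"translation":[0,0,0],"twist":0},{"translation":[0,0,0],"twist":0},{"translation":[0,0,0],"twist":0},{"translation":[0,0,0],"twist":0}], grip=0)

```text
time: 28.0
ee_pos: [0.5076, -0.1772, 0.0306]
eef_rot: [-0.673, -0.218, 0.218, 0.673]
ft_force: [-0.2, -0.3, -0.2]
width: 0.0867
```

jog_arm(commands=[{"translation":[0,0,25],"twist":0},{"translation":[0,0,30],"twist":0},{"translation":[0,0,30],"twist":0},{"translation":[0,0,30],"twist":0},{"translation":[0,0,5],"twist":0}])

```text
time: 28.5
ee_pos: [0.5092, -0.1778, 0.154]
eef_rot: [0.673, 0.219, -0.216, -0.672]
ft_force: [-0.1, -0.2, 0.4]
width: 0.0868
```

Run:
```python
from h import *
for n,r in (("scene",(60,120,260,300)),):
    s=camera(n); x0,y0,x1,y1=r
    b=cv2.resize(s["img"][y0:y1,x0:x1],None,fx=3,fy=3,interpolation=cv2.INTER_CUBIC); cv2.imwrite(f"pics/q3{n}.png",b[:,:,::-1])
```

```text
(no output)
```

View pics/q3scene.png

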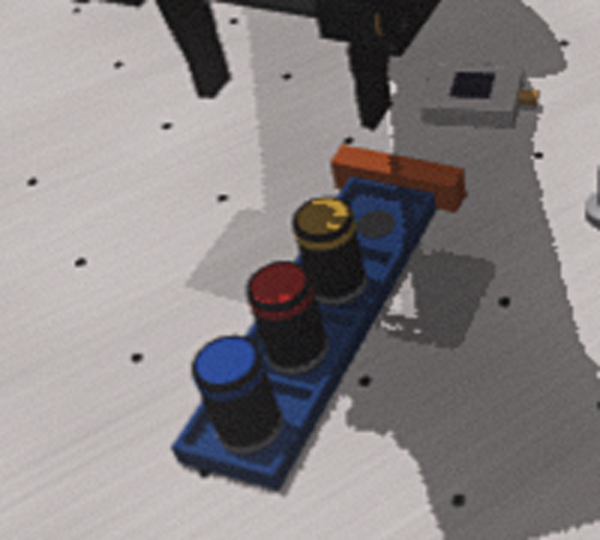

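Yellow stands upright in bay 2, with its base at about (337,285). Green is next.

jog_arm(commands=[{"translation":[6.7,20.2,0],"twist":0},{"translation":[6.7,20.2,0],"twist":0.046},{"translation":[6.7,20.2,0],"twist":0.046},{"translation":[6.7,20.2,0],"twist":0.046},{"translation":[6.7,20.2,0],"twist":0.046},{"translation":[6.7,20.2,0],"twist":0.046},{"translation":[6.7,20.2,0],"twist":0.046},{"translation":[6.7,20.2,0],"twist":0.046},{"translation":[6.7,20.2,0],"twist":0.046},{"translation":[6.7,20.2,0],"twist":0.046},{"translation":[6.7,20.2,0],"twist":0.046},{"translation":[6.7,20.2,0],"twist":0.046},{"translation":[6.7,20.2,0],"twist":0.046},{"translation":[6.7,20.2,0],"twist":0.046},{"translation":[6.7,20.2,0],"twist":0.046},{"translation":[6.7,20.2,0],"twist":0.046},{"translation":[6.7,20.2,0],"twist":0},{"translation":[0,0,0],"twist":0},{"translation":[0,0,-20],"twist":0},{"translation":[0,0,0],"twist":0}])

```text
time: 30.55
ee_pos: [0.6203, 0.1658, 0.1282]
eef_rot: [-0.559, -0.431, 0.434, 0.56]
ft_force: [0.5, 1.2, -0.1]
width: 0.087
```

jog_arm(commands=[{"translation":[0,0,0],"twist":0},{"translation":[0,0,0],"twist":0}])

```text
time: 30.75
ee_pos: [0.6219, 0.166, 0.1315]
eef_rot: [0.56, 0.433, -0.432, -0.559]
ft_force: [0.3, 0.7, 0.3]
width: 0.087
```

jog_arm(commands=[{"translation":[0,0,-20],"twist":0},{"translation":[0,0,-25],"twist":0},{"translation":[0,0,-25],"twist":0},{"translation":[0,0,-20],"twist":0},{"translation":[0,0,-8],"twist":0},{"translation":[0,0,0],"twist":0},{"translation":[0,0,0],"twist":0}])

```text
time: 31.45
ee_pos: [0.6223, 0.1663, 0.0339]
eef_rot: [0.56, 0.433, -0.432, -0.559]
ft_force: [-0.4, 0.2, 0.1]
width: 0.0868
```

jog_arm(commands=[{"translation":[0,0,0],"twist":0},{"translation":[0,0,0],"twist":0},{"translation":[0,0,0],"twist":0},{"translation":[0,0,0],"twist":0},{"translation":[0,0,0],"twist":0},{"translation":[0,0,0],"twist":0},{"translation":[0,0,0],"twist":0},{"translation":[0,0,0],"twist":0},{"translation":[0,0,0],"twist":0},{"translation":[0,0,0],"twist":0}], grip=1)

```text
time: 32.45
ee_pos: [0.6215, 0.1663, 0.0326]
eef_rot: [-0.559, -0.432, 0.432, 0.56]
ft_force: [0.2, 0.3, 0.3]
width: 0.0354
```

jog_arm(commands=[{"translation":[0,0,10],"twist":0},{"translation":[0,0,25],"twist":0},{"translation":[0,0,30],"twist":0},{"translation":[0,0,30],"twist":0},{"translation":[0,0,25],"twist":0},{"translation":[0,0,0],"twist":0}])

```text
time: 33.05
ee_pos: [0.6235, 0.1664, 0.1573]
eef_rot: [0.56, 0.435, -0.43, -0.559]
ft_force: [0.4, 0.7, -0.6]
width: 0.0355
```

jog_arm(commands=[{"translation":[-8.6,-17.5,0],"twist":0},{"translation":[-8.6,-17.5,0],"twist":-0.046},{"translation":[-8.6,-17.5,0],"twist":-0.046},{"translation":[-8.6,-17.5,0],"twist":-0.046},{"translation":[-8.6,-17.5,0],"twist":-0.046},{"translation":[-8.6,-17.5,0],"twist":-0.046},{"translation":[-8.6,-17.5,0],"twist":-0.046},{"translation":[-8.6,-17.5,0],"twist":-0.046},{"translation":[-8.6,-17.5,0],"twist":-0.046},{"translation":[-8.6,-17.5,0],"twist":-0.046},{"translation":[-8.6,-17.5,0],"twist":-0.046},{"translation":[-8.6,-17.5,0],"twist":-0.046},{"translation":[-8.6,-17.5,0],"twist":-0.046},{"translation":[-8.6,-17.5,0],"twist":-0.046},{"translation":[-8.6,-17.5,0],"twist":-0.046},{"translation":[-8.6,-17.5,0],"twist":-0.046},{"translation":[-8.6,-17.5,0],"twist":0},{"translation":[0,0,0],"twist":0}])

```text
time: 34.85
ee_pos: [0.4738, -0.1345, 0.1527]
eef_rot: [0.673, 0.216, -0.216, -0.673]
ft_force: [0.8, 0.9, -0.9]
width: 0.0354
```

jog_arm(commands=[{"translation":[0,0,-20],"twist":0},{"translation":[0,0,-20],"twist":0},{"translation":[0,0,0],"twist":0},{"translation":[0,0,0],"twist":0}])

```text
time: 35.25
ee_pos: [0.4753, -0.1314, 0.1129]
eef_rot: [0.673, 0.217, -0.218, -0.673]
ft_force: [0.8, 0.5, -0.7]
width: 0.0352
```

jog_arm(commands=[{"translation":[0,0,-15],"twist":0},{"translation":[0,0,-20],"twist":0},{"translation":[0,0,-20],"twist":0},{"translation":[0,0,-15],"twist":0},{"translation":[0,0,-6],"twist":0},{"translation":[0,0,-5],"twist":0},{"translation":[0,0,-1],"twist":0},{"translation":[0,0,0],"twist":0},{"translation":[0,0,0],"twist":0},{"translation":[0,0,0],"twist":0}])

```text
time: 36.25
ee_pos: [0.4756, -0.1313, 0.031]
eef_rot: [0.673, 0.218, -0.217, -0.673]
ft_force: [0.0, 0.4, 0.0]
width: 0.0358
```

jog_arm(commands=[{"translation":[0,0,0],"twist":0},{"translation":[0,0,0],"twist":0},{"translation":[0,0,0],"twist":0},{"translation":[0,0,0],"twist":0},{"translation":[0,0,0],"twist":0},{"translation":[0,0,0],"twist":0},{"translation":[0,0,0],"twist":0},{"translation":[0,0,0],"twist":0},{"translation":[0,0,0],"twist":0},{"translation":[0,0,0],"twist":0}], grip=0)

```text
time: 37.25
ee_pos: [0.4753, -0.1312, 0.0306]
eef_rot: [-0.673, -0.218, 0.218, 0.673]
ft_force: [-0.4, 0.2, 0.4]
width: 0.0868
```

jog_arm(commands=[{"translation":[0,0,25],"twist":0},{"translation":[0,0,30],"twist":0},{"translation":[0,0,30],"twist":0},{"translation":[0,0,30],"twist":0},{"translation":[0,25,20],"twist":0},{"translation":[0,25,0],"twist":0},{"translation":[0,25,0],"twist":0},{"translation":[0,25,0],"twist":0},{"translation":[0,25,0],"twist":0},{"translation":[0,25,0],"twist":0},{"translation":[0,25,0],"twist":0},{"translation":[0,25,0],"twist":0},{"translation":[0,25,0],"twist":0},{"translation":[0,25,0],"twist":0},{"translation":[0,0,0],"twist":0},{"translation":[0,0,0],"twist":0}])

```text
time: 38.85
ee_pos: [0.4752, 0.1187, 0.1654]
eef_rot: [0.673, 0.218, -0.218, -0.673]
ft_force: [1.4, -0.6, 0.8]
width: 0.0867
```

Run:
```python
from h import *
s=camera("scene"); t=camera("top"); print(read_state()['time'])
bays=np.array([[.4748,-.1318],[.5076,-.1772],[.5404,-.2226],[.5732,-.2679]])
yaw=-.945; u=np.array([np.cos(yaw),np.sin(yaw)]); v=np.array([-u[1],u[0]]); o=bays.mean(0)
for c,n,roi in ((s,"scene",(115,150,220,280)),(t,"top",(270,140,410,270))):
    x0,y0,x1,y1=roi
    for k,rs in discs(c,.066,roi,130,60).items():
        for r in rs: print(n,k,r[0],r[1],r[3],"cassette mm",((r[3][:2]-o)@np.c_[u,v]*1000).round(1))
    b=cv2.resize(c["img"][y0:y1,x0:x1],None,fx=4,fy=4,interpolation=cv2.INTER_CUBIC); cv2.imwrite(f"pics/f{n}.png",b[:,:,::-1])
```

```text
38.95
scene yellow 165 [167.1 191.7] [ 0.5079 -0.1791  0.066 ] cassette mm [-26.3  -0.9]
scene yellow 29 [168.4 200.7] [ 0.5293 -0.1878  0.066 ] cassette mm [-6.7 11.4]
scene green 103 [180.2 171.9] [ 0.4751 -0.1339  0.066 ] cassette mm [-82.1  -1. ]
scene blue 53 [197.8 188.4] [ 0.5345 -0.1315  0.066 ] cassette mm [-49.3  48.6]
scene blue 76 [186.2 207. ] [ 0.5616 -0.1711  0.066 ] cassette mm [-1.3 47.3]
scene blue 105 [173.6 228.3] [ 0.59  -0.211  0.066] cassette mm [47.7 47. ]
scene blue 234 [134.7 239.9] [ 0.5732 -0.2706  0.066 ] cassette mm [86.1 -1.6]
scene blue 156 [158. 252.] [ 0.6167 -0.2523  0.066 ] cassette mm [96.8 44.4]
scene blue 164 [133.  269.6] [ 0.6226 -0.2956  0.066 ] cassette mm [135.3  23.8]
scene red 74 [204.9 181.4] [ 0.5267 -0.1115  0.066 ] cassette mm [-70.  54.]
scene red 181 [152.2 214.1] [ 0.5406 -0.2244  0.066 ] cassette mm [29.6 -0.9]
top yellow 154 [339.4 205.4] [ 0.5076 -0.1765  0.066 ] cassette mm [-28.6   0.4]
top green 141 [319.1 220.1] [ 0.4758 -0.1307  0.066 ] cassette mm [-84.3   1.5]
top blue 1013 [346.6 203. ] [ 0.5128 -0.1927  0.066 ] cassette mm [-12.4  -4.9]
top red 134 [358.9 190.6] [ 0.5402 -0.2214  0.066 ] cassette mm [26.9  0.5]
```

View pics/fscene.png

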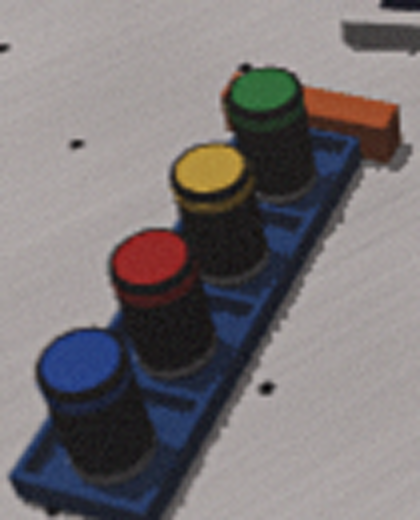

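View pics/ftop.png

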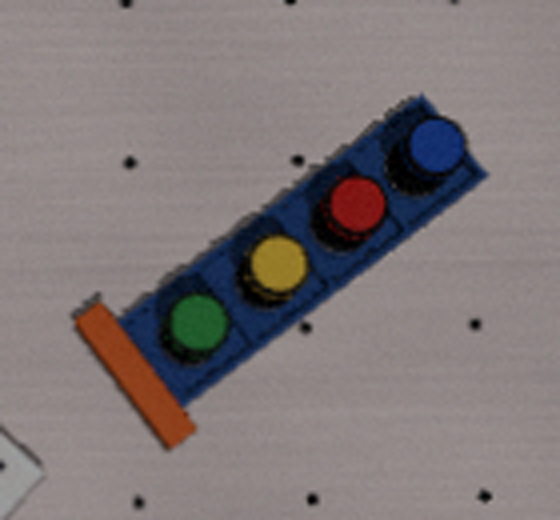

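All four tubes stand upright. From the orange block outward they read green, yellow, red, blue, each within about 2 mm of its bay centre, and the arm is clear.

```bash
python3 -c "
from bench import *
close_job()"
```

```text
the job is handed in; nothing more can be done
```

All four tubes are in the cassette in reverse order, and I handed the job in at about 39 s of the 102 s allowed. The hand-in reports no verdict.

- **Order:** The carrier read blue, red, yellow, green going out from its orange block. The cassette now reads green, yellow, red, blue going out from its own.
- **Final check:** Both cameras show every tube upright. Both put green, yellow and red within about 2 mm of their bay centres. Blue's position comes from the scene camera only (about 2 mm off centre). The top camera's automatic detection merged the blue disc with the blue rack, though in the picture it sits in its bay.
- **Camera disagreement:** The two cameras differ by about 3 mm in y, so I used their average.
- **Not measured directly:** I did not measure how the undersides sit on the bay floors. I released each tube at a TCP height of about 31 mm, which puts its underside at roughly the 6 mm floor.
- **Arm at hand-in:** It was clear of everything with the gripper open. Force readings at the end of each move stayed under about 2 N.

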